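# Load the transit box for a shake test

## Robot

A 6-joint arm with a two-finger parallel gripper is mounted at the origin on the work surface. World frame = base frame: x ahead of the robot, y to its left, z up, the work surface at z = 0. Lengths are in m, angles in rad, forces in N, time in s.
With the tool pointing down it reaches from about 0.25 to 0.725 m from the base axis. Payload 4 kg.
Tool frame: the origin (TCP) lies midway between the tips of the shut fingers; the grasp point (between the pads) lies 19 mm behind it; z points along the fingers, y is the line along which they close (so a half turn about z gives the same grasp; the last joint's range is limited). The gripper opens to 85 mm and grips with 20 to 120 N. Pads are 22 mm wide; open, the fingers measure 114 mm over their backs; the gripper's body (76 mm by 85 mm) begins 54 mm behind the grasp point. The pads swing forward as they close: fully open they stand 13 mm farther back than shut.
Start: joints at [-1.277, 0.241, 0.005, 1.335, 0, 1.571], TCP at [0.145, -0.479, 0.231] pointing down, gripper open.
Joint ranges: [-2.72, 2.72], [-1.05, 1.87], [-1.09, 1.28], [-1.99, 2.15], [-1.42, 1.44], [-3.14, 3.14]. Speed limits (rad/s): [2.79, 2.79, 3.14, 3.14, 3.14, 3.14].

## Interface

Orientations are given as a unit quaternion [x, y, z, w].
In Python, from workcell import bot gives the robot as it stands. The module is installed in compiled form; this text tells all that it offers.
- The arm moves only by the tool jog_arm, never from a script. Its argument "deltas" is a list of rows, each an object with "fingers": the opening, from 0 (shut) to 1 (fully open); "delta_pos": the shift along the tool's x, y, z normalised to -1 to 1, where 1 is 300 mm, a list of three; "yaw": the turn about the tool's z normalised to -1 to 1, where 1 is pi/4 rad. A call has 1 to 12 rows; each row is the pose to reach, as a shift and turn from the pose commanded when the call began, along the tool's axes at that moment; what a row does not reach only later rows make up. A row lasts 1/10 s, in which the tool goes at most 50 mm and 8.59 degrees, less where a joint would pass 70% of its speed; a pose out of reach is approached as far as the arm can. A call with a number of a shift or a turn outside -1 to 1 is refused whole. A call with a gripper value outside its range is refused whole. The fingers move at their own pace and stop on an object; the grip force is fixed at half the most. Time passes only in rows, so rows that repeat a pose let the fingers close. It gives the time, the measured TCP pose, the force, the opening and the grip force at its end, in the units of the state.
- bot.get_obs(): the state, without advancing time (a new reading comes with each control period).
- bot.camera(name): name is "side" or "top"; returns a dict with "image" (480x640x3 uint8, red, green, blue), "range_z" (480x640 float32, m along the optical axis (not along the pixel's ray), 0 where there is no reading), "fx", "fy", "cx", "cy" (pixels), "rvec" (rotation vector, rad) and "tvec" (3), from world to camera coordinates, as OpenCV has them. Camera axes: x right, y down, z forward; pixel columns grow to the right and rows downward; lengths in m; the calibration is good to about 2 mm. A picture is of the moment at which its call begins.
- bot.job_done(): hands the job in; it is judged then, once.
The state is a dict: "clock": time; "joint_pos": joint angles; "joint_vel": joint speeds; "tau": joint torques, N m; "eef_pos": TCP position; "tool_rot": TCP orientation; "ft_force": force on the tool from outside, world axes, zero at the start; "ft_torque": the same for the moment, N m; "grip_width": finger opening in m; "grasp_force": force on a finger pad.
Only numpy, scipy, OpenCV 4.12 (cv2) and the standard library are available. Lean on these libraries where they do the work, as an engineer would, in place of code of your own. Each camera call takes 0.05 s, during which the arm holds its last target. There are 200 camera calls.

## Task

Get the divided transit box ready for its shake test: drop the small green bronze fitting, from no higher than the rim, into the half lined with black rubber, and leave the other finds on the mat alone and the table's black start button unpressed. Draw the orange shock logger out of its sloping cradle, stand it upright in the hand and push the red button on its lower end straight down against the bench top until it is fully in, which starts it. Then drop the started logger, from no higher than the rim, into the bare half so that it lies flat on the floor of the box and the lid could close over it.

Things in the scene. Friction and masses are not known exactly. Their poses are not given: they have to be found in the camera images.
- transit_box: Open white box fixed on the plate, rim lip 182 (x) x 238 mm (y), 55 mm high, walls and floor 4 mm. Origin: centre of its underside; x roughly away from the robot, z up. A 43 mm high, 4 mm thick wall along x at y = 0 makes two halves, each 162 (x) x 109 mm (y) inside. +y half: black rubber pad, top 9 mm above the origin (for the fitting). -y half: bare, floor 4 mm above the origin (for the logger).
- fitting_mid (a point): Green bronze fitting, a bar 44 mm long (its x axis), 22 mm wide (y), 11 mm thick (z) with a 6 mm high, 17 mm wide round boss on top; about 80 g. Point: centre of the bar, 5.5 mm above the mat. Lies flat on the mat, any yaw; nothing else within 50 mm of its centre.
- logger_mid (a point): Orange stick logger, body 120 long (z) x 26 (y) x 20 mm (x), about 65 g, a red button on its lower end. Point: centre of the body; z points from button end to upper end. Starts in the cradle's well 35 degrees from vertical, upper end leaning to the cradle's -x; lower 66 mm in the well, upper 54 mm free to grip by its 26 mm wide sides (y). Draws out along its z, about 2 mm play.
- logger_tip (a point): Outer face of the logger's red button (14 mm across, standing 8 mm out when unpressed), 68 mm from logger_mid along the logger's -z.
- logger_button (a joint): Travel of the logger's red button: 0 out, 0.005 m fully in. A spring pushes it out: 1.5 N to start, 4.5 N fully in. Counts as pressed above 0.004 m.
- cradle: Black and grey reader cradle holding the logger, fixed on the bench left or right of the vibration table; base 136 (x) x 84 (y) x 14 mm. Origin: centre of its underside, on the bench top (z = 0); x away from the robot. The well's block (42 mm wide) rises to 95 mm. The bench from 90 to 190 mm beyond the origin along world +x, 40 mm to each side, is clear (for pressing).
- vibtable: Vibration table on the bench, fixed: grey base with an aluminium plate 340 (x) x 560 (y) mm, plate top 82 mm above the bench. Origin: centre of its underside. One half of the plate has a thin mat (3 mm) with the finds, the other half the transit box.
- start (a joint): The black start button on the plate's corner nearest the robot on its right (148 mm towards -x and 256 mm towards -y from the table's origin): 0 out, 0.004 m pressed. Leave it alone.
- sherd: Red polished curved sherd, about 57 x 56 x 12 mm, on the mat; not to be moved.
- rubber_block: Grey rubber block 50 x 36 x 24 mm on the mat; not to be moved.
- pestle: White marble pestle standing upright on the mat, 42 mm across, 115 mm high; not to be moved.
- lid_fragment: Buff pottery half lid with a knob, about 73 x 38 mm, 26 mm high at the knob, on the mat; not to be moved.
Things that resemble listed ones, but are neither listed nor needed, are in the scene too. What is shaped like the part that bears fitting_mid but yellow is not meant. There is more than one size of the part that bears logger_mid; the job needs the larger.

How it is judged:
On the way:
1. the logger, held upright (within 15 degrees), has its button pushed in by more than 4 of 5 mm against the bench top (value of joint logger_button above 0.004 m and angle between logger_mid's own z axis and vertical below 0.27 rad and height (world z) of logger_tip below 0.01 m), for 0.1 s.
At the end, for the whole second after the job is handed in: Fitting in the rubber-lined (+y) half of the box, centre under 35 mm above the box's underside; logger in the bare (-y) half, centre under 30 mm above the underside and its length within 12 degrees of level; both between their walls and at rest (under 20 mm/s) (x of fitting_mid in the frame of transit_box between -0.081 and 0.081 m and y of fitting_mid in the frame of transit_box between 0.002 and 0.111 m and z of fitting_mid in the frame of transit_box below 0.035 m and x of logger_mid in the frame of transit_box between -0.081 and 0.081 m and y of logger_mid in the frame of transit_box between -0.111 and -0.002 m and z of logger_mid in the frame of transit_box below 0.03 m and angle between logger_mid's own z axis and vertical between 1.35 and 1.79 rad and linear speed of each of fitting, logger below 0.02 m/s); the robot touches nothing.
It fails at once if the sherd, rubber block, pestle or lid fragment is shifted by more than 20 mm, or the pestle knocked over (distance of any of sherd, rubber_block, pestle, lid_fragment from where it was at the start of the episode above 0.02 m or angle between pestle's own z axis and vertical above 0.5 rad).
It fails at once if the table's start button is pressed (value of joint start above 0.002 m).
It fails at once if the fitting falls free faster than 1.3 m/s (let go well above the rim) (linear speed of fitting above 1.3 m/s and not (contact force between the fingers and fitting above 0.05 N)).
It fails at once if the logger falls free faster than 1.3 m/s (let go well above the rim) (linear speed of logger above 1.3 m/s and not (contact force between the fingers and logger above 0.05 N)).
It also fails if it takes over 69 s, if anything falls off the work surface, if the arm or the gripper's body presses on something with over 40 N, if the wrist force passes 120 N, or if a joint passes its speed limit or range.

## Working session

There is one attempt and no reset: what is moved stays moved. The work goes in short steps, Python scripts to look and compute and a tool call to move; the robot and the scene stay as the last step left them, time stands still between calls to the robot, and variables do not carry over. Pictures are saved under pics/ and viewed, at most 10 in all, crops included, and the job is handed in when it is done.

Besides the shell and the picture viewer there is one more tool, called as name([rows], argument=value, ...), one row to a line, values as JSON. jog_arm: Moves the arm, as the interface text tells. Scaled input: -1 to 1 covers 300 mm each way for a shift and pi/4 rad each way for a turn. Its arguments: {"type":"object","properties":{"deltas":{"type":"array","items":{"type":"object","properties":{"fingers":{"type":"number"},"delta_pos":{"type":"array","items":{"type":"number"}},"yaw":{"type":"number"}}}}},"required":["deltas"]}

```bash
mkdir -p pics; cat > h.py <<'E'
import numpy as np, cv2
from workcell import bot
from scipy.spatial.transform import Rotation as R
def cam(n):
    c=bot.camera(n); 
    return c
def world(c):
    z=c["range_z"]; v,u=np.mgrid[:480,:640]
    P=np.stack([(u-c["cx"])/c["fx"]*z,(v-c["cy"])/c["fy"]*z,z],-1)
    M=R.from_rotvec(np.ravel(c["rvec"])).as_matrix()
    W=(P-np.ravel(c["tvec"]))@M
    W[z==0]=np.nan
    return W
def save(n,im): cv2.imwrite(f"pics/{n}.png",im[...,::-1])
E
python3 - <<'E'
from h import *
for n in("top","side"):
    c=cam(n); save(n+"0",c["image"]); np.savez(n+"0.npz",W=world(c),im=c["image"])
    M=R.from_rotvec(np.ravel(c["rvec"])).as_matrix(); print(n,-M.T@np.ravel(c["tvec"]),M[2])
o=bot.get_obs(); print({k:np.round(v,3) for k,v in o.items()})
E
```

```text
top [0.41836368 0.02174589 1.2715174 ] [ 0.07496791 -0.01750539 -0.99703228]
side [0.09970501 0.61286669 0.94215271] [ 0.35191036 -0.53485211 -0.76817467]
{'clock': np.float64(0.1), 'joint_pos': array([-1.277,  0.241,  0.004,  1.335, -0.   ,  1.571]), 'joint_vel': array([-0.001, -0.002,  0.002, -0.002,  0.   , -0.001]), 'tau': array([-1.0000e-03, -3.7314e+01,  2.5301e+01,  1.1000e-02,  0.0000e+00,
       -0.0000e+00]), 'eef_pos': array([ 0.145, -0.478,  0.231]), 'tool_rot': array([ 0.989,  0.146, -0.   , -0.001]), 'ft_force': array([-0.184,  0.251,  0.018]), 'ft_torque': array([ 0.002, -0.012, -0.044]), 'grasp_force': np.float64(0.0), 'grip_width': np.float64(0.085)}
```

View pics/top0.png

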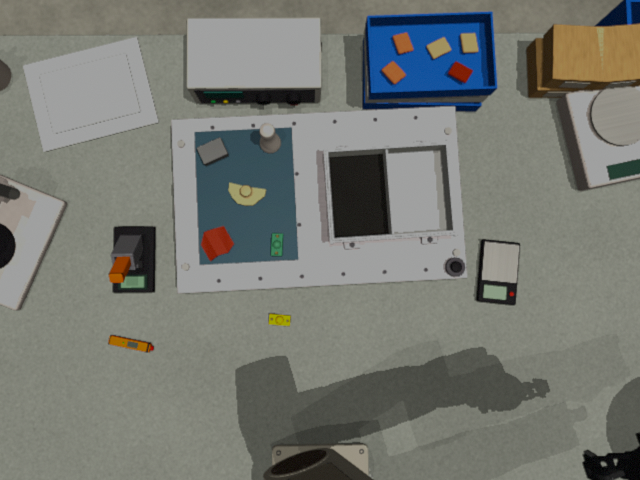

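View pics/side0.png

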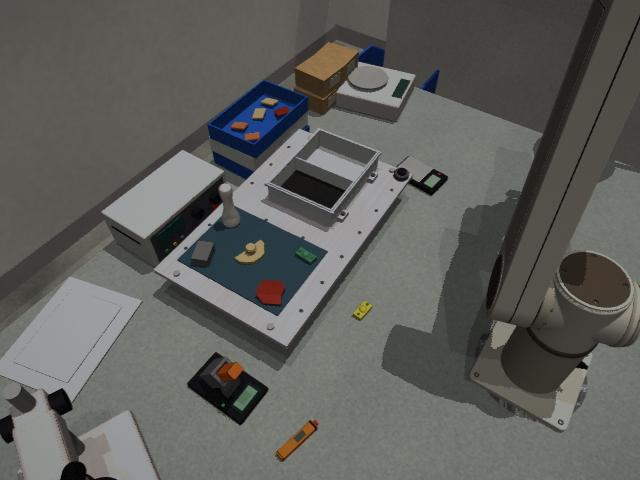

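The top view shows the green fitting at (277,245), the wanted logger in the cradle at (122,262), and a decoy logger at (131,344). The box has its rubber half on the left (355,195) and its bare half on the right (415,190). The start button is at (455,267). The side view shows the same layout.

```bash
cat > m.py <<'E'
from h import *
for n in("top0","side0"):
    d=np.load(n+".npz"); W=d["W"]; im=d["im"]; hsv=cv2.cvtColor(im,cv2.COLOR_RGB2HSV); H,S,V=[hsv[...,i].astype(int) for i in range(3)]
    X,Y,Z=W[...,0],W[...,1],W[...,2]
    def st(name,m):
        p=W[m]; 
        if len(p)<5: print(n,name,len(p)); return
        r=cv2.minAreaRect(p[:,:2].astype(np.float32)*1000)
        print(n,name,len(p),"mid",np.round((np.nanpercentile(p,2,0)+np.nanpercentile(p,98,0))/2,4),"lo",np.round(np.nanpercentile(p,2,0),3),"hi",np.round(np.nanpercentile(p,98,0),3),"rect",np.round(np.r_[r[0],r[1],r[2]],1))
    st("fit",(H>60)&(H<85)&(S>120)&(Z>.085)&(Z<.115)&(Y>-.1)&(Y<.3))
    lg=(H>5)&(H<20)&(S>180)&(Z>.06)&(Y>.25)&(X<.5)
    st("logger",lg)
    p=W[lg]; 
    # faces by height
    st("logtop",lg&(Z>np.nanpercentile(Z[lg],95)-.012))
    st("block",(V<110)&(S<60)&(Z>.06)&(Z<.11)&(Y>.35)&(Y<.52)&(X>.2)&(X<.5))
    st("base",(Z>.009)&(Z<.025)&(Y>.33)&(Y<.52)&(X>.2)&(X<.5))
    st("plate",(Z>.078)&(Z<.0845)&(Y>-.4)&(Y<.33)&(X>.15)&(X<.6))
    b=(Z>.130)&(Z<.143)&(Y>-.3)&(Y<.1)&(X>.2)&(X<.55)
    st("rim",b)
    st("pad",(Z>.088)&(Z<.095)&(V<50)&(Y>-.25)&(Y<.05)&(X>.25)&(X<.55))
    st("div",(Z>.120)&(Z<.1285)&(Y>-.3)&(Y<.1)&(X>.3)&(X<.45))
    st("pestle",(Z>.16)&(Z<.21)&(Y>0)&(Y<.3)&(X>.3)&(X<.55))
E
python3 m.py; python3 -c "
import cv2
a=cv2.imread('pics/top0.png')[215:305,85:175];b=cv2.imread('pics/side0.png')[335:435,175:285]
cv2.imwrite('pics/c1.png',cv2.hconcat([cv2.resize(a,(400,400),interpolation=2),cv2.resize(b,(400,400),interpolation=2)]))"
```

```text
top0 fit 323 mid [0.6316 0.1411 0.0952] lo [0.472 0.07  0.086] hi [0.792 0.212 0.104] rect [640.2 122.  350.5  69.1  22.1]
top0 logger 401 mid [0.4481 0.3743 0.1097] lo [0.425 0.362 0.085] hi [0.471 0.386 0.134] rect [447.6 374.6  48.9  25.1   2.5]
top0 logtop 173 mid [0.4345 0.3745 0.1284] lo [0.423 0.363 0.122] hi [0.446 0.386 0.135] rect [435.4 374.3  25.3  24.1  89.4]
top0 block 422 mid [0.4749 0.3753 0.0792] lo [0.45  0.355 0.063] hi [0.5   0.396 0.096] rect [474.2 375.3  43.7  51.3  89.1]
top0 base 1591 mid [0.3906 0.3774 0.0162] lo [0.287 0.335 0.01 ] hi [0.494 0.42  0.023] rect [350.  422.2 297.7 181.4   0.6]
top0 plate 11538 mid [ 0.5014 -0.0024  0.0816] lo [ 0.41  -0.275  0.079] hi [0.592 0.27  0.084] rect [511.1  -3.  198.1 560.6   2.3]
top0 rim 839 mid [ 0.5201 -0.1367  0.1362] lo [ 0.494 -0.254  0.131] hi [ 0.546 -0.019  0.142] rect [ 526.1 -136.9   58.2  238.5    3. ]
top0 pad 1004 mid [ 0.529  -0.0826  0.0916] lo [ 0.509 -0.133  0.088] hi [ 0.549 -0.032  0.095] rect [ 509.4 -141.8  239.7   70.2   72.2]
top0 div 0
top0 pestle 0
side0 fit 195 mid [0.6315 0.1405 0.0922] l
[... 321 characters left out ...]
9  24.4   1.2]
side0 block 313 mid [0.4744 0.3754 0.078 ] lo [0.451 0.355 0.062] hi [0.498 0.396 0.094] rect [474.5 375.1  50.1  42.7   1.4]
side0 base 2111 mid [0.3914 0.3767 0.0149] lo [0.29  0.336 0.01 ] hi [0.493 0.417 0.02 ] rect [392.1 375.8  89.9 213.4  87.8]
side0 plate 10124 mid [0.5016 0.011  0.0815] lo [ 0.41  -0.249  0.079] hi [0.593 0.271 0.084] rect [507.4  -4.4 197.4 563.2   1.4]
side0 rim 497 mid [ 0.5203 -0.1369  0.1347] lo [ 0.494 -0.255  0.13 ] hi [ 0.547 -0.019  0.139] rect [ 526.5 -138.5   58.6  241.6    3.3]
side0 pad 211 mid [ 0.4938 -0.1563  0.0913] lo [ 0.438 -0.247  0.088] hi [ 0.549 -0.066  0.094] rect [ 499.9 -160.5  210.9   78.    72.4]
side0 div 0
side0 pestle 0
```

View pics/c1.png

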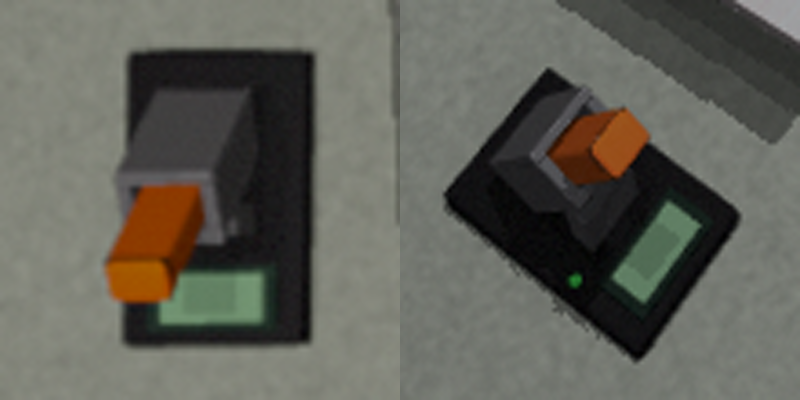

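The crop shows the logger coming out of the grey well block, with its upper end leaning toward the robot and the cradle nearly square to the world axes. My x windows were too narrow, so I'm widening them.

```bash
python3 - <<'E'
import re
s=open('m.py').read()
i=s.index('    st("fit"'); s=s[:i]+'''
    G=(H>60)&(H<85)&(S>120)&(Y>.03)&(Y<.15)&(X>.38)&(X<.55)
    st("fit",G&(Z>.085)&(Z<.115)); st("boss",G&(Z>.0985))
    st("base",(Z>.010)&(Z<.018)&(Y>.32)&(Y<.44)&(X>.35)&(X<.6))
    st("plate",(Z>.079)&(Z<.0845)&(Y>-.4)&(Y<.32)&(X>.3)&(X<.8))
    st("rim",(Z>.130)&(Z<.143)&(Y>-.3)&(Y<.03)&(X>.42)&(X<.8))
    st("pad",(Z>.086)&(Z<.097)&(V<60)&(Y>-.2)&(Y<.03)&(X>.45)&(X<.7))
    st("bare",(Z>.083)&(Z<.090)&(Y>-.25)&(Y<-.12)&(X>.52)&(X<.66))
    st("div",(Z>.118)&(Z<.128)&(Y>-.18)&(Y<-.08)&(X>.5)&(X<.68))
    st("tall",(Z>.15)&(Z<.24)&(Y>-.35)&(Y<.35)&(X>.42)&(X<.68))
    st("decoy",(H>5)&(H<20)&(S>180)&(Z<.05)&(Y>.25)&(X<.4))
    st("blocktop",(Z>.088)&(Z<.1)&(S<60)&(Y>.3)&(Y<.45)&(X>.4)&(X<.6))
'''
open('m.py','w').write(s)
E
python3 m.py
```

```text
top0 fit 221 mid [0.4922 0.0802 0.0971] lo [0.471 0.07  0.09 ] hi [0.513 0.091 0.104] rect [492.9  80.2  21.4  43.2  89.6]
top0 boss 82 mid [0.4913 0.0805 0.1015] lo [0.471 0.071 0.099] hi [0.511 0.09  0.104] rect [491.2  80.3  19.3  41.2  84.1]
top0 base 1222 mid [0.4695 0.3754 0.0142] lo [0.403 0.334 0.011] hi [0.536 0.416 0.018] rect [4.838e+02 3.756e+02 2.127e+02 8.620e+01 3.000e-01]
top0 plate 20299 mid [5.849e-01 1.000e-04 8.190e-02] lo [ 0.414 -0.273  0.079] hi [0.756 0.273 0.084] rect [608.2 -30.9 391.2 624.5   2.2]
top0 rim 2482 mid [ 0.6389 -0.1427  0.1359] lo [ 0.496 -0.272  0.131] hi [ 0.782 -0.013  0.141] rect [ 638.7 -148.3  280.8  313.4   85.8]
top0 pad 4273 mid [ 0.587  -0.0793  0.0916] lo [ 0.512 -0.13   0.087] hi [ 0.662 -0.028  0.096] rect [586.8 -79.1 157.4 105.2   3.2]
top0 bare 3373 mid [ 0.59   -0.1864  0.0865] lo [ 0.523 -0.243  0.083] hi [ 0.657 -0.13   0.09 ] rect [ 5.903e+02 -1.843e+02  1.400e+02  1.283e+02  5.000e-01]
top0 div 145 mid [ 0.5932 -0.1283  0.1234] lo [ 0.516 -0.173  0.119] hi [ 0.67  -0.084  0.128] rect [ 605.  -151.9  162.1   94.1   20. ]
top
[... 1020 characters left out ...]
 0.094] rect [579.2 -96.2  83.5 183.2  87.8]
side0 bare 981 mid [ 0.597  -0.1867  0.0864] lo [ 0.537 -0.247  0.083] hi [ 0.657 -0.126  0.09 ] rect [ 595.6 -184.2  129.1  129.1    1. ]
side0 div 266 mid [ 0.589  -0.1285  0.1231] lo [ 0.506 -0.17   0.118] hi [ 0.672 -0.087  0.128] rect [ 586.3 -129.8  172.1   96.     0.8]
side0 tall 50 mid [0.6781 0.0917 0.1763] lo [0.676 0.084 0.156] hi [0.68  0.099 0.197] rect [677.9  91.6  15.5   3.9  88.8]
side0 decoy 419 mid [0.3012 0.3828 0.0118] lo [0.286 0.343 0.007] hi [0.316 0.423 0.017] rect [301.1 381.8  84.7  19.1  77.8]
side0 blocktop 101 mid [0.4763 0.3752 0.0915] lo [0.471 0.355 0.088] hi [0.482 0.396 0.095] rect [476.5 375.1  15.   41.6   5.7]
```

jog_arm([
  {"delta_pos": [0.75,-0.66,0],"yaw": 0.37,"fingers": 0.6},
  {"delta_pos": [0.75,-0.66,0],"yaw": 0.37,"fingers": 0.6},
  {"delta_pos": [0.75,-0.66,0],"yaw": 0.37,"fingers": 0.6},
  {"delta_pos": [0.75,-0.66,0],"yaw": 0.37,"fingers": 0.6},
  {"delta_pos": [0.75,-0.66,0],"yaw": 0.37,"fingers": 0.6},
  {"delta_pos": [0.75,-0.66,0],"yaw": 0.37,"fingers": 0.6},
  {"delta_pos": [0.75,-0.66,0],"yaw": 0.37,"fingers": 0.6},
])

```text
clock: 0.8
eef_pos: [0.3045, -0.2196, 0.2311]
tool_rot: [1.0, 0.006, 0.0, -0.001]
ft_force: [-0.2, -0.2, 0.3]
grip_width: 0.0517
grasp_force: 0.0
```

```bash
cat > t.py <<'E'
import sys
from h import *
def go(*a):
    o=bot.get_obs(); r=R.from_quat(o["tool_rot"]).as_matrix(); psi=np.degrees(np.arctan2(r[1,0],r[0,0]))
    print("t",round(float(o["clock"]),2),"p",np.round(o["eef_pos"],4),"psi",round(psi,2),"q",np.round(o["joint_pos"],2),"w",round(float(o["grip_width"]),4),"g",round(float(o["grasp_force"]),1),"F",np.round(o["ft_force"],1))
    if len(a)>=3:
        d=r.T@(np.array(a[:3])-o["eef_pos"])/.3
        y=((a[3]-psi+180)%360-180)/45 if len(a)>3 else 0
        print("delta",np.round(d,3),"yaw(+down)",round(-y,3))
if __name__=="__main__": go(*map(float,sys.argv[1:]))
E
python3 t.py 0.4925 0.080 0.15 0;python3 t.py 0.4925 0.080 0.15 180
```

```text
t 0.8 p [ 0.3045 -0.2196  0.2311] psi 0.67 q [-0.63 -0.01 -0.28  1.3   0.    2.5 ] w 0.0517 g 0.0 F [-0.2 -0.2  0.3]
delta [ 0.638 -0.991  0.272] yaw(+down) 0.015
t 0.8 p [ 0.3045 -0.2196  0.2311] psi 0.67 q [-0.63 -0.01 -0.28  1.3   0.    2.5 ] w 0.0517 g 0.0 F [-0.2 -0.2  0.3]
delta [ 0.638 -0.991  0.272] yaw(+down) -3.985
```

jog_arm([
  {"delta_pos": [0.638,-0.991,0],"yaw": -1,"fingers": 0.5},
  {"delta_pos": [0.638,-0.991,0],"yaw": -1,"fingers": 0.5},
  {"delta_pos": [0.638,-0.991,0],"yaw": -1,"fingers": 0.5},
  {"delta_pos": [0.638,-0.991,0],"yaw": -1,"fingers": 0.5},
  {"delta_pos": [0.638,-0.991,0],"yaw": -1,"fingers": 0.5},
  {"delta_pos": [0.638,-0.991,0],"yaw": -1,"fingers": 0.5},
  {"delta_pos": [0.638,-0.991,0],"yaw": -1,"fingers": 0.5},
  {"delta_pos": [0.638,-0.991,0],"yaw": -1,"fingers": 0.5},
])

```text
clock: 1.6
eef_pos: [0.4957, 0.0777, 0.2301]
tool_rot: [0.922, 0.387, 0.0, -0.0]
ft_force: [-0.1, -0.7, -0.2]
grip_width: 0.0432
grasp_force: 0.0
```

jog_arm([
  {"delta_pos": [0,0,0],"yaw": -1,"fingers": 0.5},
  {"delta_pos": [0,0,0],"yaw": -1,"fingers": 0.5},
  {"delta_pos": [0,0,0],"yaw": -1,"fingers": 0.5},
  {"delta_pos": [0,0,0],"yaw": -1,"fingers": 0.5},
  {"delta_pos": [0,0,0],"yaw": -1,"fingers": 0.5},
  {"delta_pos": [0,0,0],"yaw": -1,"fingers": 0.5},
])

```text
clock: 2.2
eef_pos: [0.4928, 0.0725, 0.2309]
tool_rot: [0.705, 0.709, -0.001, -0.0]
ft_force: [-0.8, -0.3, -0.6]
grip_width: 0.0429
grasp_force: 0.0
```

jog_arm([
  {"delta_pos": [0,0,0],"yaw": -1,"fingers": 0.5},
  {"delta_pos": [0,0,0],"yaw": -1,"fingers": 0.5},
  {"delta_pos": [0,0,0],"yaw": -1,"fingers": 0.5},
  {"delta_pos": [0,0,0],"yaw": -1,"fingers": 0.5},
  {"delta_pos": [0,0,0],"yaw": -1,"fingers": 0.5},
  {"delta_pos": [0,0,0],"yaw": -1,"fingers": 0.5},
])

```text
clock: 2.8
eef_pos: [0.4928, 0.0725, 0.2309]
tool_rot: [0.38, 0.925, -0.001, -0.0]
ft_force: [0.0, 0.8, 0.4]
grip_width: 0.0428
grasp_force: 0.0
```

jog_arm([
  {"delta_pos": [0,0,0],"yaw": -0.985,"fingers": 0.5},
  {"delta_pos": [0,0,0],"yaw": -0.985,"fingers": 0.5},
  {"delta_pos": [0,0,0],"yaw": -0.985,"fingers": 0.5},
  {"delta_pos": [0,0,0],"yaw": -0.985,"fingers": 0.5},
  {"delta_pos": [0,0,0],"yaw": -0.985,"fingers": 0.5},
  {"delta_pos": [0,0,0],"yaw": -0.985,"fingers": 0.5},
])

```text
clock: 3.4
eef_pos: [0.4929, 0.0727, 0.2309]
tool_rot: [0.005, 1.0, -0.0, -0.001]
ft_force: [0.6, 0.1, 0.7]
grip_width: 0.0429
grasp_force: 0.0
```

```bash
python3 t.py 0.4925 0.080 0.086 180
```

```text
t 3.4 p [0.4929 0.0727 0.2309] psi 179.48 q [ 0.15  0.24  0.    1.33 -0.    0.16] w 0.0429 g 0.0 F [0.6 0.1 0.7]
delta [0.001 0.025 0.483] yaw(+down) -0.012
```

jog_arm([
  {"delta_pos": [0,0.025,0.2],"yaw": -0.01,"fingers": 0.5},
  {"delta_pos": [0,0.025,0.35],"yaw": -0.01,"fingers": 0.5},
  {"delta_pos": [0,0.025,0.42],"yaw": -0.01,"fingers": 0.5},
  {"delta_pos": [0,0.025,0.48],"yaw": -0.01,"fingers": 0.5},
  {"delta_pos": [0,0.025,0.48],"yaw": -0.01,"fingers": 0.5},
  {"delta_pos": [0,0.025,0.48],"yaw": -0.01,"fingers": 0},
  {"delta_pos": [0,0.025,0.48],"yaw": -0.01,"fingers": 0},
  {"delta_pos": [0,0.025,0.48],"yaw": -0.01,"fingers": 0},
  {"delta_pos": [0,0.025,0.48],"yaw": -0.01,"fingers": 0},
  {"delta_pos": [0,0.025,0.48],"yaw": -0.01,"fingers": 0},
])

```text
clock: 4.4
eef_pos: [0.4937, 0.0813, 0.0879]
tool_rot: [0.001, 1.0, -0.0, 0.001]
ft_force: [0.2, -0.7, 2.4]
grip_width: 0.0198
grasp_force: 59.7
```

```bash
python3 t.py 0.587 -0.077 0.20 180
```

```text
t 4.4 p [0.4937 0.0813 0.0879] psi 179.94 q [ 0.16  0.35 -0.24  0.98 -0.    0.16] w 0.0198 g 59.7 F [ 0.2 -0.7  2.4]
delta [-0.312 -0.528 -0.373] yaw(+down) -0.001
```

jog_arm([
  {"delta_pos": [0,0,-0.1],"fingers": 0},
  {"delta_pos": [0,0,-0.25],"fingers": 0},
  {"delta_pos": [0,0,-0.37],"fingers": 0},
  {"delta_pos": [-0.15,-0.27,-0.37],"fingers": 0},
  {"delta_pos": [-0.25,-0.4,-0.37],"fingers": 0},
  {"delta_pos": [-0.31,-0.53,-0.37],"fingers": 0},
  {"delta_pos": [-0.31,-0.53,-0.37],"fingers": 0},
  {"delta_pos": [-0.31,-0.53,-0.37],"fingers": 0},
  {"delta_pos": [-0.31,-0.53,-0.37],"fingers": 0},
])

```text
invalid input at $.deltas[0]: expected keys fingers, delta_pos, yaw
```

```bash
python3 t.py 0.587 -0.077 0.1 180; python3 -c "
from h import *
c=cam('side'); save('s2',c['image'][60:330,180:540])"
```

```text
t 4.4 p [0.4937 0.0813 0.0879] psi 179.94 q [ 0.16  0.35 -0.24  0.98 -0.    0.16] w 0.0198 g 59.7 F [ 0.2 -0.7  2.4]
delta [-0.312 -0.527 -0.04 ] yaw(+down) -0.001
```

View pics/s2.png

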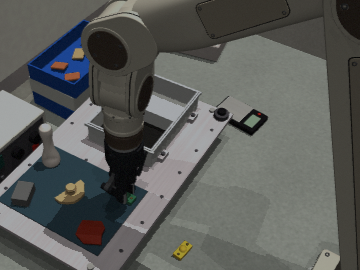

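The gripper is around the fitting at crop (128,195). The move was refused because the rows had no yaw, so I'm sending it again with yaw.

jog_arm([
  {"delta_pos": [0,0,-0.1],"yaw": 0,"fingers": 0},
  {"delta_pos": [0,0,-0.25],"yaw": 0,"fingers": 0},
  {"delta_pos": [0,0,-0.37],"yaw": 0,"fingers": 0},
  {"delta_pos": [-0.15,-0.27,-0.37],"yaw": 0,"fingers": 0},
  {"delta_pos": [-0.25,-0.4,-0.37],"yaw": 0,"fingers": 0},
  {"delta_pos": [-0.31,-0.53,-0.37],"yaw": 0,"fingers": 0},
  {"delta_pos": [-0.31,-0.53,-0.37],"yaw": 0,"fingers": 0},
  {"delta_pos": [-0.31,-0.53,-0.37],"yaw": 0,"fingers": 0},
])

```text
clock: 5.25
eef_pos: [0.5877, -0.0816, 0.1972]
tool_rot: [0.003, 1.0, -0.001, 0.0]
ft_force: [-0.6, 0.2, -0.4]
grip_width: 0.0202
grasp_force: 59.4
```

```bash
python3 t.py 0.587 -0.077 0.108 180
```

```text
t 5.25 p [ 0.5877 -0.0816  0.1972] psi 179.65 q [-0.14  0.44  0.2   1.33 -0.   -0.13] w 0.0202 g 59.4 F [-0.6  0.2 -0.4]
delta [0.003 0.016 0.297] yaw(+down) -0.008
```

jog_arm([
  {"delta_pos": [0,0.016,0.15],"yaw": 0,"fingers": 0},
  {"delta_pos": [0,0.016,0.25],"yaw": 0,"fingers": 0},
  {"delta_pos": [0,0.016,0.31],"yaw": 0,"fingers": 0},
  {"delta_pos": [0,0.016,0.31],"yaw": 0,"fingers": 0},
  {"delta_pos": [0,0.016,0.31],"yaw": 0,"fingers": 0.45},
  {"delta_pos": [0,0.016,0.31],"yaw": 0,"fingers": 0.45},
  {"delta_pos": [0,0.016,0.31],"yaw": 0,"fingers": 0.45},
  {"delta_pos": [0,0.016,0.31],"yaw": 0,"fingers": 0.45},
  {"delta_pos": [0,0.016,0.15],"yaw": 0,"fingers": 0.45},
  {"delta_pos": [0,0.016,0],"yaw": 0,"fingers": 0.45},
  {"delta_pos": [0,0.016,-0.1],"yaw": 0,"fingers": 0.45},
  {"delta_pos": [0,0.016,-0.1],"yaw": 0,"fingers": 0.45},
])

```text
clock: 6.45
eef_pos: [0.5894, -0.0732, 0.2352]
tool_rot: [0.0, 1.0, -0.001, 0.006]
ft_force: [0.6, -0.2, 0.2]
grip_width: 0.0384
grasp_force: 0.0
```

```bash
python3 t.py 0.435 0.3755 0.23 180; python3 - <<'E'
from h import *
c=cam("top"); W=world(c); hsv=cv2.cvtColor(c["image"],cv2.COLOR_RGB2HSV).astype(int)
m=(hsv[...,0]>60)&(hsv[...,0]<85)&(hsv[...,1]>120)&(W[...,2]>.08)&(W[...,2]<.25)&(abs(W[...,1])<.3)
print(m.sum(),np.nanmedian(W[m],0) if m.sum() else 0)
E
```

```text
t 6.45 p [ 0.5894 -0.0732  0.2352] psi 179.95 q [-0.12  0.42  0.27  1.41  0.   -0.12] w 0.0384 g 0.0 F [ 0.6 -0.2  0.2]
delta [0.516 1.495 0.009] yaw(+down) -0.001
113 [0.78914836 0.18377812 0.09385189]
```

jog_arm([
  {"delta_pos": [0.3,0.95,0],"yaw": 0,"fingers": 0.5},
  {"delta_pos": [0.3,0.95,0],"yaw": 0,"fingers": 0.5},
  {"delta_pos": [0.3,0.95,0],"yaw": 0,"fingers": 0.5},
  {"delta_pos": [0.3,0.95,0],"yaw": 0,"fingers": 0.5},
  {"delta_pos": [0.3,0.95,0],"yaw": 0,"fingers": 0.5},
  {"delta_pos": [0.3,0.95,0],"yaw": 0,"fingers": 0.5},
  {"delta_pos": [0.3,0.95,0],"yaw": 0,"fingers": 0.5},
])

```text
clock: 7.2
eef_pos: [0.4936, 0.2174, 0.2271]
tool_rot: [-0.004, 1.0, 0.001, -0.001]
ft_force: [0.0, 0.3, -0.2]
grip_width: 0.0424
grasp_force: 0.0
```

jog_arm([
  {"delta_pos": [0.17,0.53,0],"yaw": 0,"fingers": 0.5},
  {"delta_pos": [0.17,0.53,0],"yaw": 0,"fingers": 0.5},
  {"delta_pos": [0.17,0.53,0],"yaw": 0,"fingers": 0.5},
  {"delta_pos": [0.17,0.53,0],"yaw": 0,"fingers": 0.5},
  {"delta_pos": [0.17,0.53,0],"yaw": 0,"fingers": 0.5},
  {"delta_pos": [0.17,0.53,0],"yaw": 0,"fingers": 0.5},
])

```text
clock: 7.8
eef_pos: [0.4455, 0.3703, 0.2274]
tool_rot: [0.0, 1.0, -0.001, -0.001]
ft_force: [-0.2, 0.4, 0.0]
grip_width: 0.0427
grasp_force: 0.0
```

```bash
python3 t.py 0.448 0.3755 0.090 180; python3 - <<'E'
from h import *
c=cam("top"); W=world(c); hsv=cv2.cvtColor(c["image"],cv2.COLOR_RGB2HSV).astype(int)
m=(hsv[...,0]>60)&(hsv[...,0]<85)&(hsv[...,1]>120)&(W[...,2]>.08)&(W[...,2]<.25)&(abs(W[...,1])<.2)&(W[...,0]<.7)
print(m.sum(),np.nanmedian(W[m],0) if m.sum() else 0)
E
```

```text
t 7.8 p [0.4455 0.3703 0.2274] psi 179.95 q [ 0.69  0.4   0.22  1.39 -0.    0.69] w 0.0427 g 0.0 F [-0.2  0.4  0. ]
delta [-0.009  0.018  0.458] yaw(+down) -0.001
249 [ 0.58314956 -0.06905282  0.10331738]
```

The fitting is in the rubber half. Next I grip the logger.

jog_arm([
  {"delta_pos": [-0.01,0.018,0.15],"yaw": 0,"fingers": 0.5},
  {"delta_pos": [-0.01,0.018,0.25],"yaw": 0,"fingers": 0.5},
  {"delta_pos": [-0.01,0.018,0.35],"yaw": 0,"fingers": 0.5},
  {"delta_pos": [-0.01,0.018,0.42],"yaw": 0,"fingers": 0.5},
  {"delta_pos": [-0.01,0.018,0.455],"yaw": 0,"fingers": 0.5},
  {"delta_pos": [-0.01,0.018,0.455],"yaw": 0,"fingers": 0.5},
  {"delta_pos": [-0.01,0.018,0.455],"yaw": 0,"fingers": 0.5},
  {"delta_pos": [-0.01,0.018,0.455],"yaw": 0,"fingers": 0},
  {"delta_pos": [-0.01,0.018,0.455],"yaw": 0,"fingers": 0},
  {"delta_pos": [-0.01,0.018,0.455],"yaw": 0,"fingers": 0},
  {"delta_pos": [-0.01,0.018,0.455],"yaw": 0,"fingers": 0},
])

```text
clock: 8.95
eef_pos: [0.4498, 0.3772, 0.0935]
tool_rot: [0.0, 1.0, 0.001, 0.002]
ft_force: [1.3, -2.9, 5.9]
grip_width: 0.0251
grasp_force: 59.5
```

```bash
python3 t.py
```

```text
t 8.95 p [0.4498 0.3772 0.0935] psi 179.94 q [ 0.7   0.5   0.01  1.08 -0.    0.7 ] w 0.0251 g 59.5 F [ 1.3 -2.9  5.9]
```

jog_arm([
  {"delta_pos": [0.021,0,-0.03],"yaw": 0,"fingers": 0},
  {"delta_pos": [0.042,0,-0.06],"yaw": 0,"fingers": 0},
  {"delta_pos": [0.063,0,-0.09],"yaw": 0,"fingers": 0},
  {"delta_pos": [0.084,0,-0.12],"yaw": 0,"fingers": 0},
  {"delta_pos": [0.105,0,-0.15],"yaw": 0,"fingers": 0},
  {"delta_pos": [0.128,0,-0.183],"yaw": 0,"fingers": 0},
  {"delta_pos": [0.128,0,-0.183],"yaw": 0,"fingers": 0},
  {"delta_pos": [0.128,0,-0.183],"yaw": 0,"fingers": 0},
])

```text
clock: 9.75
eef_pos: [0.4091, 0.3768, 0.1466]
tool_rot: [-0.0, 1.0, 0.0, -0.001]
ft_force: [0.6, -0.5, 0.1]
grip_width: 0.0252
grasp_force: 58.9
```

```bash
python3 t.py; python3 -c "
from h import *
c=cam('side'); im=c['image'][300:450,130:330]; save('s3',cv2.resize(im,(800,600),interpolation=2))"
```

```text
t 9.75 p [0.4091 0.3768 0.1466] psi -179.99 q [0.74 0.4  0.   1.18 0.   0.74] w 0.0252 g 58.9 F [ 0.6 -0.5  0.1]
```

View pics/s3.png

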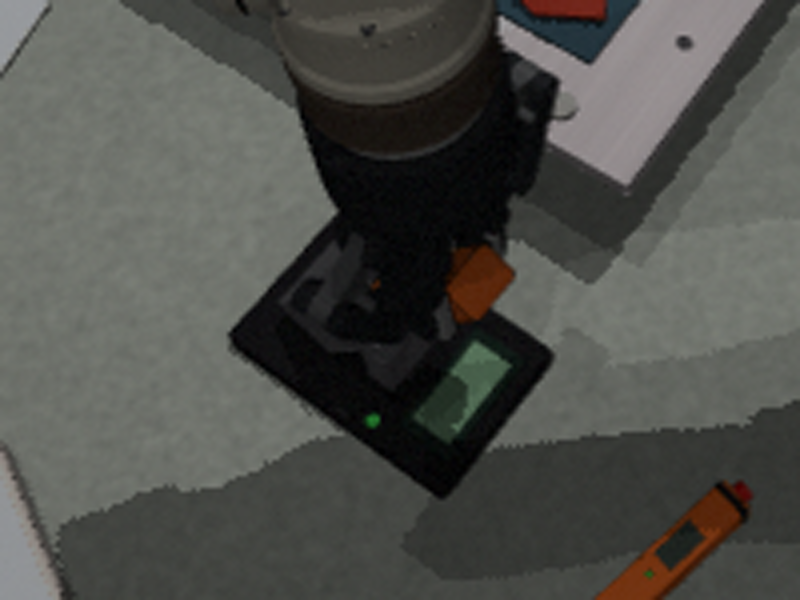

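The logger is held and drawn out, with its upper end at (480,285) and its button still in the well mouth. I'll swing it upright about the well lip.

jog_arm([
  {"delta_pos": [-0.02,0,0],"yaw": 0,"fingers": 0},
  {"delta_pos": [-0.042,0,-0.016],"yaw": 0,"fingers": 0},
  {"delta_pos": [-0.066,0,-0.03],"yaw": 0,"fingers": 0},
  {"delta_pos": [-0.093,0,-0.04],"yaw": 0,"fingers": 0},
  {"delta_pos": [-0.12,0,-0.048],"yaw": 0,"fingers": 0},
  {"delta_pos": [-0.12,0,-0.048],"yaw": 0,"fingers": 0},
])

```text
clock: 10.4
eef_pos: [0.4433, 0.3761, 0.1591]
tool_rot: [0.0, 1.0, -0.001, -0.004]
ft_force: [-6.2, 0.3, 0.6]
grip_width: 0.0252
grasp_force: 59.7
```

```bash
python3 t.py; cat > lg.py <<'E'
from h import *
for n in("top","side"):
    c=cam(n); W=world(c); hsv=cv2.cvtColor(c["image"],cv2.COLOR_RGB2HSV).astype(int)
    p=bot.get_obs()["eef_pos"]
    m=(hsv[...,0]>3)&(hsv[...,0]<20)&(hsv[...,1]>170)&(np.linalg.norm(W-p,axis=2)<.15)
    P=W[m]; print(n,len(P))
    if len(P)<10: continue
    for lo,hi in zip(np.arange(-.13,.06,.02),np.arange(-.11,.08,.02)):
        q=P[(P[:,2]-p[2]>lo)&(P[:,2]-p[2]<=hi)]
        if len(q)>3: print("  dz",round(lo+.01,3),len(q),"x",np.round(np.percentile(q[:,0]-p[0],[5,50,95]),4),"y",np.round(np.percentile(q[:,1]-p[1],[5,95]),4))
    print("  zmax",P[:,2].max()-p[2])
E
python3 lg.py
```

```text
t 10.4 p [0.4433 0.3761 0.1591] psi 179.98 q [0.7  0.45 0.11 1.24 0.   0.7 ] w 0.0252 g 59.7 F [-6.2  0.3  0.6]
top 171
  dz -0.06 42 x [0.0213 0.0254 0.0276] y [-0.0124  0.0107]
  dz -0.04 42 x [0.017  0.0192 0.0231] y [-0.012   0.0084]
  dz -0.02 18 x [0.0109 0.015  0.0168] y [-0.0092  0.0032]
  dz 0.02 10 x [-0.0201 -0.0166 -0.0148] y [-0.0129 -0.0105]
  dz 0.04 37 x [-0.0252 -0.0218 -0.0086] y [-0.0205  0.0008]
  zmax 0.139518679461408
side 331
  dz -0.06 39 x [0.0054 0.0134 0.0255] y [0.0009 0.0132]
  dz -0.04 32 x [-0.0019  0.0068  0.02  ] y [0.008  0.0134]
  dz -0.02 16 x [-0.0099 -0.0042  0.0036] y [0.0066 0.0133]
  dz 0.0 18 x [-0.0164 -0.012  -0.0056] y [-0.0032  0.0196]
  dz 0.02 31 x [-0.0229 -0.0171 -0.0011] y [-0.0071  0.0133]
  dz 0.04 193 x [-0.0242 -0.0163 -0.008 ] y [-0.0103  0.0128]
  zmax 0.05475551424892022
```

jog_arm([
  {"delta_pos": [-0.025,0,-0.005],"yaw": 0,"fingers": 0},
  {"delta_pos": [-0.05,0,-0.01],"yaw": 0,"fingers": 0},
  {"delta_pos": [-0.075,0,-0.013],"yaw": 0,"fingers": 0},
  {"delta_pos": [-0.095,0,-0.013],"yaw": 0,"fingers": 0},
  {"delta_pos": [-0.095,0,-0.013],"yaw": 0,"fingers": 0},
])

```text
clock: 11.0
eef_pos: [0.4723, 0.3763, 0.1633]
tool_rot: [0.0, 1.0, -0.001, -0.003]
ft_force: [-4.7, -0.0, 0.6]
grip_width: 0.0255
grasp_force: 60.1
```

```bash
python3 t.py; python3 lg.py
```

```text
t 11.0 p [0.4723 0.3763 0.1633] psi 179.98 q [0.67 0.49 0.18 1.28 0.   0.67] w 0.0255 g 60.1 F [-4.7 -0.   0.6]
top 130
  dz -0.06 14 x [-0.019  -0.015  -0.0112] y [-0.0129 -0.011 ]
  dz -0.04 15 x [-0.0195 -0.0158 -0.0118] y [-0.0125 -0.0108]
  dz -0.02 14 x [-0.0199 -0.0164 -0.0137] y [-0.0121 -0.0099]
  dz 0.0 19 x [-0.0206 -0.017  -0.0136] y [-0.0165 -0.0103]
  dz 0.02 15 x [-0.0212 -0.0177 -0.0138] y [-0.0142 -0.0105]
  dz 0.04 28 x [-0.0233 -0.0215 -0.0185] y [-0.012  -0.0001]
  dz 0.06 10 x [-0.019  -0.0154 -0.014 ] y [-0.0436 -0.0173]
  zmax 0.13783850445166734
side 573
  dz -0.08 6 x [-0.0175 -0.0089  0.0072] y [-0.0013  0.0121]
  dz -0.06 79 x [-0.0193 -0.0182 -0.0041] y [-0.0083  0.0128]
  dz -0.04 58 x [-0.0203 -0.018  -0.0044] y [-0.0081  0.013 ]
  dz -0.02 57 x [-0.021  -0.0173 -0.0056] y [-0.009   0.0132]
  dz 0.0 75 x [-0.0216 -0.0208 -0.0134] y [-0.0083  0.0129]
  dz 0.02 91 x [-0.0225 -0.0215 -0.0116] y [-0.0092  0.0132]
  dz 0.04 202 x [-0.0226 -0.0159 -0.0059] y [-0.0105  0.0126]
  dz 0.06 4 x [-0.0172 -0.015  -0.0125] y [0.013  0.0154]
  zmax 0.06562578531487975
```

jog_arm([
  {"delta_pos": [0,0,-0.08],"yaw": 0,"fingers": 0},
  {"delta_pos": [0,0,-0.15],"yaw": 0,"fingers": 0},
  {"delta_pos": [-0.12,0,-0.15],"yaw": 0,"fingers": 0},
  {"delta_pos": [-0.25,0,-0.15],"yaw": 0,"fingers": 0},
  {"delta_pos": [-0.39,0,-0.15],"yaw": 0,"fingers": 0},
  {"delta_pos": [-0.39,0,-0.15],"yaw": 0,"fingers": 0},
  {"delta_pos": [-0.39,0,0],"yaw": 0,"fingers": 0},
  {"delta_pos": [-0.39,0,0.12],"yaw": 0,"fingers": 0},
  {"delta_pos": [-0.39,0,0.2],"yaw": 0,"fingers": 0},
  {"delta_pos": [-0.39,0,0.23],"yaw": 0,"fingers": 0},
  {"delta_pos": [-0.39,0,0.23],"yaw": 0,"fingers": 0},
  {"delta_pos": [-0.39,0,0.23],"yaw": 0,"fingers": 0},
])

```text
clock: 12.3
eef_pos: [0.5924, 0.3771, 0.0975]
tool_rot: [0.0, 1.0, 0.001, 0.001]
ft_force: [-0.2, -0.8, 0.1]
grip_width: 0.0252
grasp_force: 59.8
```

```bash
python3 t.py; python3 lg.py
```

```text
t 12.3 p [0.5924 0.3771 0.0975] psi 179.96 q [ 0.57  0.72  0.42  1.27 -0.    0.57] w 0.0252 g 59.8 F [-0.2 -0.8  0.1]
top 195
  dz -0.06 23 x [-0.0164 -0.0091 -0.002 ] y [-0.0124 -0.0104]
  dz -0.04 24 x [-0.02   -0.0133 -0.0055] y [-0.0122 -0.0104]
  dz -0.02 20 x [-0.0223 -0.0173 -0.0092] y [-0.0128 -0.009 ]
  dz 0.0 21 x [-0.0239 -0.0187 -0.0144] y [-0.0133 -0.0076]
  dz 0.02 22 x [-0.0238 -0.0193 -0.0146] y [-0.0129 -0.01  ]
  dz 0.04 65 x [-0.025  -0.0219 -0.0171] y [-0.0114  0.0067]
  zmax 0.13781802550128935
side 496
  dz -0.08 5 x [-0.0165 -0.0109 -0.003 ] y [-0.0047  0.0129]
  dz -0.06 73 x [-0.0188 -0.0173 -0.0047] y [-0.0086  0.0129]
  dz -0.04 46 x [-0.0197 -0.0181 -0.0045] y [-0.0095  0.013 ]
  dz -0.02 48 x [-0.0212 -0.0186 -0.0053] y [-0.0081  0.0127]
  dz 0.0 71 x [-0.0223 -0.0207 -0.0129] y [-0.0093  0.0129]
  dz 0.02 83 x [-0.0234 -0.0218 -0.0133] y [-0.009   0.0128]
  dz 0.04 168 x [-0.0236 -0.0167 -0.0065] y [-0.0106  0.0124]
  zmax 0.06716635616360857
```

jog_arm([
  {"delta_pos": [0,0,0.04],"yaw": 0,"fingers": 0},
  {"delta_pos": [0,0,0.06],"yaw": 0,"fingers": 0},
  {"delta_pos": [0,0,0.07],"yaw": 0,"fingers": 0},
  {"delta_pos": [0,0,0.076],"yaw": 0,"fingers": 0},
  {"delta_pos": [0,0,0.08],"yaw": 0,"fingers": 0},
  {"delta_pos": [0,0,0.08],"yaw": 0,"fingers": 0},
])

```text
clock: 13.0
eef_pos: [0.5938, 0.3776, 0.0799]
tool_rot: [0.0, 1.0, 0.002, 0.004]
ft_force: [-4.2, -4.4, 26.1]
grip_width: 0.0251
grasp_force: 63.3
```

```bash
python3 t.py
```

```text
t 13.0 p [0.5938 0.3776 0.0799] psi 179.95 q [ 0.57  0.73  0.39  1.22 -0.    0.57] w 0.0251 g 63.3 F [-4.2 -4.4 26.1]
```

jog_arm([
  {"delta_pos": [0,0,0],"yaw": 0,"fingers": 0},
  {"delta_pos": [0,0,0],"yaw": 0,"fingers": 0},
  {"delta_pos": [0,0,0],"yaw": 0,"fingers": 0},
])

```text
clock: 13.3
eef_pos: [0.5938, 0.3776, 0.0799]
tool_rot: [0.0, 1.0, 0.002, 0.004]
ft_force: [-5.3, -3.6, 25.7]
grip_width: 0.0252
grasp_force: 63.3
```

```bash
python3 t.py; python3 lg.py
```

```text
t 13.3 p [0.5938 0.3776 0.0799] psi 179.95 q [ 0.57  0.73  0.39  1.22 -0.    0.57] w 0.0252 g 63.3 F [-5.3 -3.6 25.7]
top 186
  dz -0.06 19 x [-0.029  -0.0104 -0.0021] y [-0.0134 -0.0097]
  dz -0.04 31 x [-0.0211 -0.0135 -0.0049] y [-0.0121 -0.01  ]
  dz -0.02 18 x [-0.0215 -0.0145 -0.008 ] y [-0.012  -0.0086]
  dz 0.0 22 x [-0.0228 -0.0197 -0.014 ] y [-0.0124 -0.0042]
  dz 0.02 23 x [-0.0244 -0.0211 -0.0149] y [-0.0121  0.0019]
  dz 0.04 54 x [-0.025  -0.0214 -0.0173] y [-0.0118  0.0048]
  dz 0.06 4 x [-0.0194 -0.018  -0.0156] y [-0.0322 -0.0204]
  zmax 0.13900459007276966
side 483
  dz -0.08 6 x [-0.0167 -0.016  -0.0086] y [-0.0048  0.0123]
  dz -0.06 70 x [-0.0192 -0.0176 -0.005 ] y [-0.0088  0.0129]
  dz -0.04 47 x [-0.0204 -0.0179 -0.0049] y [-0.0083  0.013 ]
  dz -0.02 42 x [-0.0213 -0.0188 -0.0053] y [-0.0095  0.013 ]
  dz 0.0 72 x [-0.0226 -0.0209 -0.0118] y [-0.0091  0.0129]
  dz 0.02 82 x [-0.0232 -0.0217 -0.0132] y [-0.0096  0.0127]
  dz 0.04 162 x [-0.0235 -0.0165 -0.0064] y [-0.0106  0.0123]
  zmax 0.05392752956446123
```

The force reached 26 N, well above the 4.5 N needed, and I held it for 0.3 s at about 3° tilt, so the button is in. Next I carry the logger to the box.

jog_arm([
  {"delta_pos": [0,0,-0.1],"yaw": 0,"fingers": 0},
  {"delta_pos": [0,0,-0.25],"yaw": 0,"fingers": 0},
  {"delta_pos": [0,0,-0.4],"yaw": 0,"fingers": 0},
  {"delta_pos": [0,0,-0.55],"yaw": 0,"fingers": 0},
  {"delta_pos": [0.05,-0.12,-0.6],"yaw": 0,"fingers": 0},
  {"delta_pos": [0.1,-0.27,-0.6],"yaw": 0,"fingers": 0},
  {"delta_pos": [0.13,-0.42,-0.6],"yaw": 0,"fingers": 0},
  {"delta_pos": [0.13,-0.57,-0.6],"yaw": 0,"fingers": 0},
  {"delta_pos": [0.13,-0.72,-0.6],"yaw": 0,"fingers": 0},
  {"delta_pos": [0.13,-0.86,-0.6],"yaw": 0,"fingers": 0},
  {"delta_pos": [0.13,-1,-0.6],"yaw": 0,"fingers": 0},
])

```text
clock: 14.5
eef_pos: [0.5518, 0.0749, 0.2518]
tool_rot: [0.0, 1.0, -0.0, -0.0]
ft_force: [0.2, -0.2, -0.7]
grip_width: 0.025
grasp_force: 59.9
```

jog_arm([
  {"delta_pos": [0,-0.15,0],"yaw": -0.07,"fingers": 0},
  {"delta_pos": [0,-0.3,0],"yaw": -0.07,"fingers": 0},
  {"delta_pos": [0,-0.45,0],"yaw": -0.07,"fingers": 0},
  {"delta_pos": [0,-0.6,0],"yaw": -0.07,"fingers": 0},
  {"delta_pos": [0,-0.75,0],"yaw": -0.07,"fingers": 0},
  {"delta_pos": [0,-0.85,0],"yaw": -0.07,"fingers": 0},
  {"delta_pos": [0,-0.91,0],"yaw": -0.07,"fingers": 0},
  {"delta_pos": [0,-0.91,0],"yaw": -0.07,"fingers": 0},
  {"delta_pos": [0,-0.91,0],"yaw": -0.07,"fingers": 0},
])

```text
clock: 15.4
eef_pos: [0.5521, -0.1958, 0.2516]
tool_rot: [-0.027, 1.0, 0.001, -0.0]
ft_force: [-0.5, 0.1, -0.3]
grip_width: 0.0252
grasp_force: 59.9
```

```bash
python3 t.py 0.556 -0.194 0.178 183; python3 lg.py
```

```text
t 15.4 p [ 0.5521 -0.1958  0.2516] psi -176.89 q [-0.34  0.41  0.3   1.46  0.   -0.4 ] w 0.0252 g 59.9 F [-0.5  0.1 -0.3]
delta [-0.013  0.005  0.245] yaw(+down) 0.002
top 142
  dz -0.06 10 x [-0.0167 -0.0111 -0.0045] y [0.0128 0.0142]
  dz -0.04 22 x [-0.0182 -0.0124 -0.0057] y [0.0119 0.014 ]
  dz -0.02 14 x [-0.0211 -0.0172 -0.0114] y [0.0109 0.0136]
  dz 0.0 18 x [-0.022  -0.0174 -0.0126] y [0.0108 0.0185]
  dz 0.02 21 x [-0.0233 -0.0198 -0.0139] y [0.0065 0.0141]
  dz 0.04 36 x [-0.0242 -0.0218 -0.0176] y [0.0025 0.0129]
  dz 0.06 5 x [-0.0202 -0.0201 -0.0167] y [0.0186 0.0344]
  zmax 0.1406538518755338
side 403
  dz -0.08 5 x [-0.0156 -0.0089 -0.0054] y [0.0115 0.0137]
  dz -0.06 68 x [-0.0189 -0.0133 -0.0022] y [-0.0036  0.014 ]
  dz -0.04 59 x [-0.0196 -0.0124 -0.0028] y [0.0043 0.0144]
  dz -0.02 61 x [-0.0211 -0.0133 -0.0047] y [0.0083 0.0141]
  dz 0.0 58 x [-0.0221 -0.0186 -0.0099] y [-0.0029  0.0137]
  dz 0.02 56 x [-0.0233 -0.0209 -0.0129] y [-0.006   0.0141]
  dz 0.04 93 x [-0.0233 -0.0186 -0.0078] y [-0.0099  0.0138]
  zmax 0.05320527432866906
```

jog_arm([
  {"delta_pos": [-0.013,0.005,0.13],"yaw": 0,"fingers": 0},
  {"delta_pos": [-0.013,0.005,0.245],"yaw": 0,"fingers": 0},
  {"delta_pos": [-0.013,0.005,0.245],"yaw": 0,"fingers": 0},
  {"delta_pos": [0.03,0.005,0.245],"yaw": 0,"fingers": 0},
  {"delta_pos": [0.06,0.005,0.245],"yaw": 0,"fingers": 0},
  {"delta_pos": [0.085,0.005,0.248],"yaw": 0,"fingers": 0},
  {"delta_pos": [0.112,0.005,0.252],"yaw": 0,"fingers": 0},
  {"delta_pos": [0.136,0.005,0.26],"yaw": 0,"fingers": 0},
  {"delta_pos": [0.16,0.005,0.272],"yaw": 0,"fingers": 0},
  {"delta_pos": [0.18,0.005,0.287],"yaw": 0,"fingers": 0},
  {"delta_pos": [0.21,0.005,0.305],"yaw": 0,"fingers": 0},
  {"delta_pos": [0.21,0.005,0.305],"yaw": 0,"fingers": 0},
])

```text
clock: 16.7
eef_pos: [0.4958, -0.1997, 0.1663]
tool_rot: [-0.027, 1.0, -0.002, 0.009]
ft_force: [7.7, -0.2, 6.8]
grip_width: 0.0248
grasp_force: 65.0
```

```bash
python3 t.py; python3 lg.py; python3 -c "
from h import *
c=cam('side'); im=c['image'][90:240,240:440]; save('s4',cv2.resize(im,(800,600),interpolation=2))"
```

```text
t 16.7 p [ 0.4958 -0.1997  0.1663] psi -176.85 q [-0.38  0.33 -0.05  1.18  0.   -0.44] w 0.0248 g 65.0 F [ 7.7 -0.2  6.8]
top 178
  dz -0.04 88 x [0.0359 0.0444 0.0512] y [-0.0048  0.0164]
  dz -0.02 60 x [0.0221 0.0314 0.0379] y [0.0018 0.0161]
  dz 0.0 11 x [0.0153 0.0191 0.0228] y [0.0125 0.0158]
  zmax 0.14354479377769033
side 254
  dz -0.06 18 x [0.0339 0.0414 0.0517] y [0.0105 0.0175]
  dz -0.04 60 x [0.0224 0.036  0.0466] y [0.0025 0.0163]
  dz -0.02 64 x [0.0095 0.0214 0.0345] y [0.0024 0.0162]
  dz 0.0 26 x [0.0031 0.0149 0.0222] y [0.0055 0.0148]
  dz 0.02 11 x [-0.0184 -0.015  -0.0133] y [0.0098 0.0128]
  dz 0.04 74 x [-0.0245 -0.0176 -0.0104] y [-0.0097  0.0149]
  zmax 0.05166232846993121
```

View pics/s4.png

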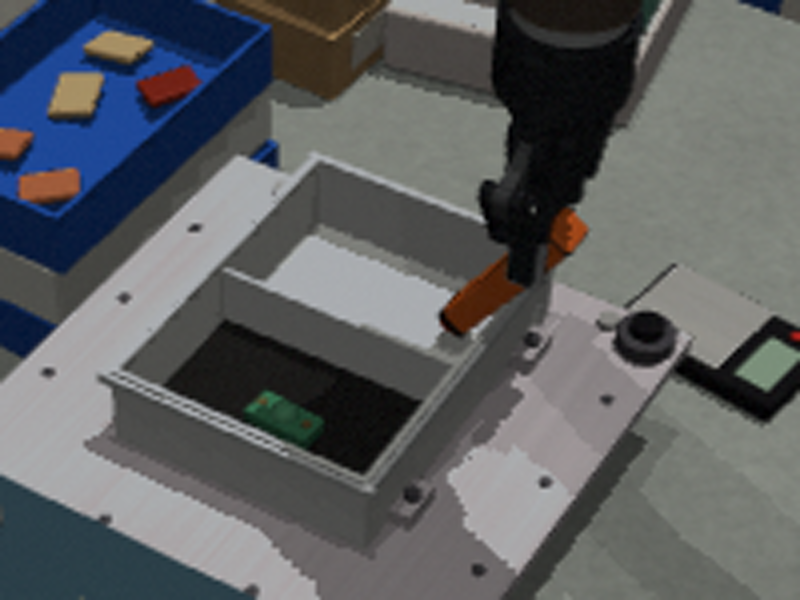

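The logger now leans about 35° over the near rim, with its button end at (455,320) inside the bare half. The fitting lies in the rubber half at (285,415). I'll move the tip to the far end and then press down to lay the logger flat.

jog_arm([
  {"delta_pos": [-0.05,0,-0.05],"yaw": 0,"fingers": 0},
  {"delta_pos": [-0.18,0,-0.05],"yaw": 0,"fingers": 0},
  {"delta_pos": [-0.3,0,-0.05],"yaw": 0,"fingers": 0},
  {"delta_pos": [-0.39,0,-0.05],"yaw": 0,"fingers": 0},
  {"delta_pos": [-0.39,0,-0.05],"yaw": 0,"fingers": 0},
  {"delta_pos": [-0.39,0,-0.05],"yaw": 0,"fingers": 0},
])

```text
clock: 17.45
eef_pos: [0.6061, -0.1917, 0.1757]
tool_rot: [-0.027, 1.0, -0.0, -0.0]
ft_force: [-0.6, 0.2, -1.7]
grip_width: 0.025
grasp_force: 63.9
```

```bash
python3 t.py; python3 lg.py
```

```text
t 17.45 p [ 0.6061 -0.1917  0.1757] psi -176.85 q [-0.31  0.54  0.3   1.34 -0.   -0.36] w 0.025 g 63.9 F [-0.6  0.2 -1.7]
top 111
  dz -0.04 35 x [0.0359 0.0433 0.0486] y [0.0068 0.0171]
  dz 0.04 46 x [-0.0234 -0.02   -0.0151] y [-0.001   0.0135]
  zmax 0.14485853484783492
side 229
  dz -0.06 15 x [0.0315 0.0416 0.0472] y [0.0119 0.0169]
  dz -0.04 51 x [0.0209 0.0329 0.0432] y [0.0118 0.0175]
  dz -0.02 54 x [0.0065 0.0185 0.0289] y [0.0111 0.017 ]
  dz 0.0 16 x [0.0025 0.0144 0.0202] y [0.0107 0.0153]
  dz 0.02 19 x [-0.0229 -0.015  -0.0105] y [-0.0051  0.0129]
  dz 0.04 74 x [-0.0239 -0.017  -0.0094] y [-0.0109  0.0149]
  zmax 0.04933112130061448
```

jog_arm([
  {"delta_pos": [0,0,0.092],"yaw": 0,"fingers": 0},
  {"delta_pos": [0.035,0,0.11],"yaw": 0,"fingers": 0},
  {"delta_pos": [0.06,0,0.13],"yaw": 0,"fingers": 0},
  {"delta_pos": [0.078,0,0.152],"yaw": 0,"fingers": 0},
  {"delta_pos": [0.095,0,0.17],"yaw": 0,"fingers": 0},
  {"delta_pos": [0.108,0,0.19],"yaw": 0,"fingers": 0},
  {"delta_pos": [0.118,0,0.207],"yaw": 0,"fingers": 0},
  {"delta_pos": [0.126,0,0.225],"yaw": 0,"fingers": 0},
  {"delta_pos": [0.133,0,0.243],"yaw": 0,"fingers": 0},
  {"delta_pos": [0.14,0,0.26],"yaw": 0,"fingers": 0},
  {"delta_pos": [0.145,0,0.26],"yaw": 0,"fingers": 0},
])

```text
clock: 18.65
eef_pos: [0.5627, -0.1955, 0.1]
tool_rot: [-0.026, 1.0, -0.001, 0.002]
ft_force: [1.2, -1.3, 3.3]
grip_width: 0.025
grasp_force: 59.0
```

```bash
python3 t.py; python3 lg.py
```

```text
t 18.65 p [ 0.5627 -0.1955  0.1   ] psi -176.99 q [-0.33  0.51  0.05  1.11 -0.   -0.39] w 0.025 g 59.0 F [ 1.2 -1.3  3.3]
top 357
  dz 0.0 98 x [0.063  0.0784 0.0897] y [-0.0049  0.0182]
  dz 0.02 200 x [0.0347 0.0577 0.0757] y [-0.0053  0.0169]
  dz 0.04 34 x [-0.0283 -0.0248 -0.0181] y [-0.0043  0.0131]
  zmax 0.1447263219281111
side 333
  dz 0.0 122 x [0.023  0.0668 0.0846] y [0.     0.0183]
  dz 0.02 162 x [-0.028   0.0334  0.0679] y [-0.0095  0.0166]
  dz 0.04 48 x [-0.0255 -0.0188 -0.008 ] y [-0.0097  0.0132]
  zmax 0.06697433118386074
```

jog_arm([
  {"delta_pos": [0,0,0.02],"yaw": 0,"fingers": 0},
  {"delta_pos": [0,0,0.02],"yaw": 0,"fingers": 0.45},
  {"delta_pos": [0,0,0.02],"yaw": 0,"fingers": 0.45},
  {"delta_pos": [0,0,0.02],"yaw": 0,"fingers": 0.45},
  {"delta_pos": [0,0,0.02],"yaw": 0,"fingers": 0.45},
  {"delta_pos": [0,0,-0.1],"yaw": 0,"fingers": 0.45},
  {"delta_pos": [0,0,-0.25],"yaw": 0,"fingers": 0.45},
  {"delta_pos": [0,0,-0.4],"yaw": 0,"fingers": 0.45},
  {"delta_pos": [0.3,0,-0.45],"yaw": 0,"fingers": 0.45},
  {"delta_pos": [0.5,0,-0.45],"yaw": 0,"fingers": 0.45},
  {"delta_pos": [0.6,0,-0.45],"yaw": 0,"fingers": 0.45},
  {"delta_pos": [0.6,0,-0.45],"yaw": 0,"fingers": 0.45},
])

```text
clock: 19.95
eef_pos: [0.3798, -0.2036, 0.2327]
tool_rot: [-0.027, 1.0, 0.0, -0.0]
ft_force: [-0.1, -0.0, 0.8]
grip_width: 0.0382
grasp_force: 0.0
```

```bash
python3 t.py; python3 - <<'E'
from h import *
c=cam("top"); W=world(c); hsv=cv2.cvtColor(c["image"],cv2.COLOR_RGB2HSV).astype(int)
X,Y,Z=W[...,0],W[...,1],W[...,2]
b=(X>.5)&(X<.69)&(Y<-.01)&(Y>-.26)&(Z<.2)
for n,lo,hi in(("log",3,20),("fit",60,85)):
    m=b&(hsv[...,0]>lo)&(hsv[...,0]<hi)&(hsv[...,1]>120); print(n,m.sum(),np.round(np.percentile(W[m],[3,50,97],axis=0),3))
save("t5",cv2.resize(c["image"][90:300,300:480],(514,600)))
E
```

```text
t 19.95 p [ 0.3798 -0.2036  0.2327] psi -176.92 q [-0.49  0.1  -0.16  1.31 -0.   -0.55] w 0.0382 g 0.0 F [-0.1 -0.   0.8]
log 495 [[ 0.531 -0.205  0.1  ]
 [ 0.606 -0.191  0.106]
 [ 0.647 -0.178  0.11 ]]
fit 247 [[ 0.562 -0.081  0.094]
 [ 0.583 -0.069  0.103]
 [ 0.607 -0.06   0.109]]
```

View pics/t5.png

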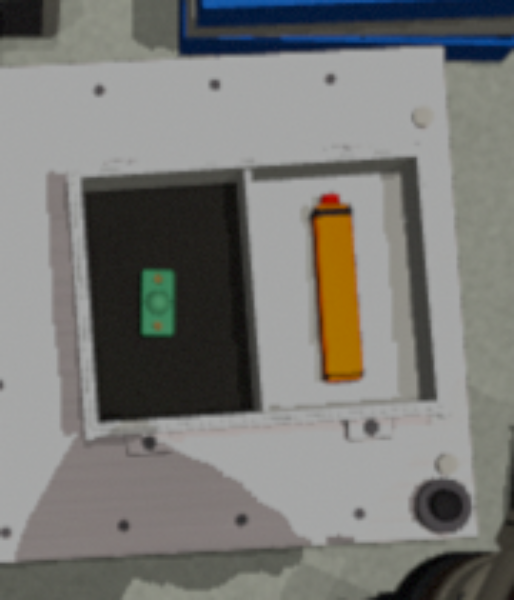

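The logger lies flat in the bare half at (338,290) and the fitting is in the rubber half at (158,300). I'm handing in.

```bash
python3 -c "
from workcell import bot
print(bot.job_done())"
```

```text
the job is handed in; nothing more can be done
None
```

I handed the job in at about 20 s on the robot clock: the fitting is in the rubber-lined half, and the logger had its button pressed fully in against the bench while upright and now lies flat in the bare half; the hand-in gave no verdict.

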